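# Wedge up a machine vice and hold it for shimming

## Robot

A 7-joint arm with a two-finger parallel gripper is mounted at the origin on a cart in front of the work surface, level with it; the furniture and walls round the work are solid. World frame = base frame: x ahead of the robot, y to its left, z up, the work surface at z = 0. Lengths are in m, angles in degrees, forces in N, time in s.
With the tool pointing down it reaches from about 0.425 to 0.875 m from the base axis. Payload 4.7 kg.
Tool frame: the origin (TCP) lies between the finger pads; the fingertips stand env.finger_overhang ahead of it and the grasp point (between the pads) lies 5 mm behind it (env.finger_overhang is the distance from the TCP to the fingertips, in m); z points along the fingers, y is the line along which they close (so a half turn about z gives the same grasp; the last joint's range is limited). The gripper opens to 87 mm and grips with 3 to 60 N. Pads are 19 mm wide; open, the fingers measure 117 mm over their backs; the gripper's body (75 mm by 190 mm) begins 51 mm behind the grasp point.
Start: joints at [70.193, 18.392, -4.016, 83.108, 1.295, 78.541, -3.26], TCP at [0.229, -0.608, 0.237] pointing down, gripper open.
Joint ranges: [-163.93, 163.93], [-17.29, 119.83], [-79.2, 71.16], [3.27, 140.29], [-89.18, 269.18], [5.43, 117.66], [-154.24, 154.24]. Speed limits (degrees/s): [147.25, 147.25, 180, 180, 180, 180, 180].

## Interface

Orientations are given as [roll, pitch, yaw] about the fixed x, y, z axes, in that order (R = Rz(yaw) Ry(pitch) Rx(roll)).
In Python, from cell import telemetry, eyes, env, models gives the robot as it stands. The module is installed in compiled form; this text tells all that it offers.
- The arm moves only by the tool drive_tool, never from a script. Its arguments are lists of equal length, an entry for each row: "angular": the turn, a rotation vector about the tool's x, y, z in rad, a list of three; "delta_pos": the shift along the tool's x, y, z in cm, a list of three; "gripper": the finger opening in cm, from 0 to 8.7. A call has 1 to 20 rows; each row shifts and turns the commanded pose from where the row before left it, along the tool's axes as they then stand; what a row does not reach is not made up. A row lasts 1/10 s, in which the tool goes at most 50 mm and 8.59 degrees, less where a joint would pass 70% of its speed; a pose out of reach is approached as far as the arm can. A call with a gripper value outside its range is refused whole. The fingers move at their own pace and stop on an object; "squeeze" is the grip in N (left out, the last holds). Time passes only in rows, so rows that do not move let the fingers close. It gives the time, the measured TCP pose, the force, the opening and the grip force at its end, in the units of the state.
- telemetry.get_obs(): the state, without advancing time (a new reading comes with each control period).
- eyes.read_camera(name): name is "side" or "top" or "wrist"; returns a dict with "pixels" (400x640x3 uint8, red, green, blue), "mtx" (3x3 intrinsics, pixels), "origin" and "orientation" of the camera in the world. Camera axes: x right, y down, z forward; pixel columns grow to the right and rows downward; lengths in m; the calibration is good to about 2 mm. The wrist camera is an equidistant fisheye: a pixel r from the principal point sees the ray r / f radians off the axis. A picture is of the moment at which its call begins. There is no depth.
- env.sign_off(): hands the job in; it is judged then, once.
Trained networks look in a picture, given as the dict that the camera call returned (one of the last four; its "shot" number tells which), for a name from the list of things; names that differ only in an ending like _2 or _b are one class to them, and where a whole thing is asked for, a point or a joint stands for the part that bears it (a point fixed in the world has none). Each returns a list of dicts, best first, with "p" (0 to 1); they miss things now and then, are a little off and sometimes report something else, mostly with a low value. They report only what shows in the picture. A call takes as long as a camera call.
- models.search_frame(picture, target): "centre" ([column, row] in pixels, amid what is visible of it).
- models.cut_out(picture, target): "pixels" (400x640 bool, what is visible of it) and "centre" ([column, row] in pixels, amid what is visible of it).
The state is a dict: "time_s": time; "qpos": joint angles; "joint_velocities": joint speeds; "effort": joint torques, N m; "tool_pos": TCP position; "tool_rot": TCP orientation; "force": force on the tool from outside, world axes, zero at the start; "wrist_torque": the same for the moment, N m; "grip_width": finger opening in m; "grasp_force": force on a finger pad.
Only numpy, scipy, OpenCV 4.12 (cv2) and the standard library are available. Lean on these libraries where they do the work, as an engineer would, in place of code of your own. Each camera call takes 0.05 s, during which the arm holds its last target. There are 200 camera calls.

## Task

The small machine vice has to be raised at its front end so that a shim can be slipped in. Pick up the steel levelling wedge, set it flat on the desk and slide its thin end in under the overhanging front end of the vice until the vice just lifts off the front rest of its stand, leaving a gap of about 3 mm there (more than 1.5, less than 4.5); the rear end stays seated between the lugs against its stop. Move the vice with the wedge alone, leave the other things on the desk where they are, and finish while still gripping the wedge, holding it in place under the vice.

Things in the scene. Friction and masses are not known exactly. Their poses are not given: they have to be found in the camera images.
- wedge: Plain steel wedge, loose, 0.4 kg, 125 x 26 mm, left or right of the stand. Origin: underside, below the middle of its grip block (30 long, 26 wide, top 48 mm high). x points to the thin end, z up. Body x -25 to +100; top 29 mm high up to x = +46, then falling 1 in 3 to 11 mm at the nose, x = +100. Grip the block across y. At the start the nose points roughly away from the robot.
- wedge_nose (a point): Middle of the lower edge of the wedge's thin end (wedge frame x = 100, y = 0, z = 0 mm).
- stand: Steel frame fixed to the desk, yaw varies. Origin: on the desk under the vice's origin; x points along the vice, away from its front end; z up. Cross bars, tops 16 mm high: front rest x -28 to -20 mm, rear rest +38 to +50. End stop x +53 to +61 and side lugs at both rests (inner faces y +-28), 26 mm high. In front of x = -28 the desk is bare.
- front_rest (a point): Middle of the top of the stand's front rest (stand frame x = -24, y = 0, z = 16 mm), axes as the stand.
- vice: Small grey vice, loose, 0.9 kg, 50 mm wide, 52 high, lying on both rests. Origin: underside, over the stand's origin. +y points to its front end (against the stand's x). Flat underside y -52 (at the stop) to +72 mm, overhanging the front rest by 44. Screw handle at the rear, 64 high. Raised in front, it tilts about stand x = +50; the gap over the front rest is 0.6 of the front edge's lift.
- vice_edge (a point): Middle of the lower edge of the vice's front end (vice frame y = +72, z = 0 mm): the edge that rides up the wedge. With the wedge square to the stand and flat on the desk, it touches the ramp when the nose is 15 mm in under the vice, and then rises 1 mm for each 3 mm.
- vice_over_rest (a point): Point of the vice's underside straight over the front rest (vice frame y = +24, z = 0 mm). Its height above point front_rest is the gap; 0 while the vice sits on the rest.
- gear: Dark gear 54 mm across, 20 high, lying loose on the other side of the stand from the wedge; leave alone. Origin: centre of its underside.
- sleeve: Grey sleeve, 38 mm across, 52 high, standing loose behind on the right; leave alone. Origin: centre of its underside.
- dropper: Dropper bottle, 34 mm across, 102 high, standing loose behind on the left; leave alone. Origin: centre of its underside.

How it is judged (in metres and radians):
On the way:
1. the gripped wedge's nose is under the front end of the vice, the vice still down on its front rest (contact force between the fingers and wedge above 3 N and x of wedge_nose in the frame of stand above -0.069 m and y of wedge_nose in the frame of stand between -0.02 and 0.02 m and height (world z) of wedge below 0.005 m and z of vice_over_rest in the frame of front_rest below 0.001 m), for 0.02 s.
At the end, for the whole second after the job is handed in: Fingers grip the wedge (>3 N), flat on the desk (4 mm, 0.08 rad), carrying the front of the vice (>1 N); gap over the front rest 1.5 to 4.5 mm; the vice's rear rests on the stand, vice within 6 mm and 0.12 rad (tilt included) of its seat; all still (contact force between the fingers and wedge above 3 N and z of vice_over_rest in the frame of front_rest between 0.0015 and 0.0045 m and contact force between wedge and vice above 1 N and height (world z) of wedge below 0.004 m and angle between wedge's own z axis and vertical below 0.08 rad and angle between the y axis of vice and the x axis of stand, either way round below 0.12 rad and x of vice in the frame of stand between -0.006 and 0.006 m and y of vice in the frame of stand between -0.006 and 0.006 m and contact force between vice and stand above 0.3 N and linear speed of each of vice, wedge below 0.01 m/s); the arm keeps its last pose, push and grip.
It fails at once if the robot itself touches the vice (over 2 N) (contact force between any of the fingers, the arm and vice above 2 N).
It fails at once if the gear, the sleeve or the dropper bottle is moved by more than 20 mm (distance of any of gear, sleeve, dropper from where it was at the start of the episode above 0.02 m).
It also fails if it takes over 38 s, if anything falls off the work surface, if the arm or the gripper's body presses on something with over 40 N, if the wrist force passes 120 N, or if a joint passes its speed limit or range.

## Working session

There is one attempt and no reset: what is moved stays moved. The work goes in short steps, Python scripts to look and compute and a tool call to move; the robot and the scene stay as the last step left them, time stands still between calls to the robot, and variables do not carry over. Pictures are saved under pics/ and viewed, at most 10 in all, crops included, and the job is handed in when it is done.

Besides the shell and the picture viewer there is one more tool, called as name(argument=value, ...), one argument or row to a line, values as JSON. drive_tool: Moves the arm, as the interface text tells. Its arguments: {"type":"object","properties":{"angular":{"type":"array","items":{"type":"array","items":{"type":"number"}}},"delta_pos":{"type":"array","items":{"type":"array","items":{"type":"number"}}},"gripper":{"type":"array","items":{"type":"number"}},"squeeze":{"type":"number"}},"required":["angular","delta_pos","gripper"]}

```bash
mkdir -p pics
cat > h.py <<'E'
import numpy as np, cv2
from scipy.spatial.transform import Rotation as R
from cell import telemetry, eyes, env, models
def Rm(o):
    o=np.array(o,float)
    return o if o.shape==(3,3) else (R.from_euler('xyz',o,degrees=True).as_matrix() if o.size==3 else R.from_quat(o).as_matrix())
def ray(p,uv,fish=False):
    K=np.array(p['mtx']);x=(uv[0]-K[0,2])/K[0,0];y=(uv[1]-K[1,2])/K[1,1]
    if fish:
        t=np.hypot(x,y);d=np.array([x/t*np.sin(t),y/t*np.sin(t),np.cos(t)]) if t>1e-9 else np.array([0,0,1.])
    else: d=np.array([x,y,1.])
    return Rm(p['orientation'])@d
def onz(p,uv,z,fish=False):
    d=ray(p,uv,fish);o=np.array(p['origin']);return o+d*(z-o[2])/d[2]
def proj(p,P,fish=False):
    K=np.array(p['mtx']);c=Rm(p['orientation']).T@(np.array(P)-p['origin'])
    if fish:
        r=np.hypot(c[0],c[1]);t=np.arctan2(r,c[2]);q=c[:2]/max(r,1e-9)*t
    else: q=c[:2]/c[2]
    return np.array([K[0,0]*q[0]+K[0,2],K[1,1]*q[1]+K[1,2]])
def save(p,n): cv2.imwrite('pics/'+n,p['pixels'][:,:,::-1])
E
python3 - <<'E'
from h import *
print(telemetry.get_obs(),env.finger_overhang)
for n in('top','side'):
    p=eyes.read_camera(n);save(p,n+'0.png');print(n,p['origin'],p['orientation'],p['mtx'])
    for t in('wedge','vice','stand','gear','sleeve','dropper','wedge_nose','vice_edge','front_rest'):
        r=models.search_frame(p,t)[:2]
        print(t,[(np.round(a['centre']),round(a['p'],2),np.round(onz(p,a['centre'],.02),3)) for a in r])
E
```

```text
{'time_s': 0.0, 'qpos': array([70.19368578, 18.43826912, -4.01646826, 83.17686339,  1.29389797,
       78.54229789, -3.26176096]), 'joint_velocities': array([-0.04140644,  0.08460639,  0.10199091,  0.04517731, -0.02219826,
        0.02075577, -0.03314654]), 'effort': array([ 4.55195513e-04, -4.91289890e+01, -4.03510798e-01, -3.12526703e+01,
       -6.38734270e-02,  4.39544418e-02,  1.82615640e-04]), 'tool_pos': array([ 0.22862118, -0.60787615,  0.23545341]), 'tool_rot': array([-1.79887762e+02,  4.59230927e-03,  2.06150198e+01]), 'force': array([-0.068418  , -1.25760461, -0.86693937]), 'wrist_torque': array([ 0.05471034,  0.03650001, -0.02093941]), 'grasp_force': 0.0, 'grip_width': 0.08690435867486726} 0.014
top [ 0.38709265 -0.01264915  1.2638838 ] [-170.39408442    0.72573774  -90.4433244 ] [[455.94316541   0.         324.36326406]
 [  0.         455.94316541 202.22166778]
 [  0.           0.           1.        ]]
wedge [(array([435., 237.]), 0.96, array([ 0.5  , -0.299,  0.02 ]))]
vice []
stand [(array([340., 183.]), 0.76, array([ 0.651, -0.042,  0.02 ])), (array([438., 232.]), 0.
[... 835 characters left out ...]
 0.494, -0.31 ,  0.02 ]))]
vice [(array([340., 208.]), 0.68, array([0.643, 0.031, 0.02 ])), (array([268., 282.]), 0.58, array([ 0.488, -0.304,  0.02 ]))]
stand [(array([358., 225.]), 0.7, array([ 0.687, -0.061,  0.02 ])), (array([337., 209.]), 0.6, array([0.633, 0.022, 0.02 ]))]
gear [(array([275., 177.]), 0.41, array([0.437, 0.236, 0.02 ]))]
sleeve [(array([362., 275.]), 0.76, array([ 0.689, -0.275,  0.02 ]))]
dropper [(array([335., 171.]), 0.56, array([0.627, 0.283, 0.02 ]))]
wedge_nose [(array([271., 281.]), 0.98, array([ 0.493, -0.299,  0.02 ]))]
vice_edge [(array([340., 210.]), 0.83, array([0.643, 0.017, 0.02 ]))]
front_rest [(array([353., 225.]), 0.55, array([ 0.675, -0.063,  0.02 ]))]
```

View pics/top0.png

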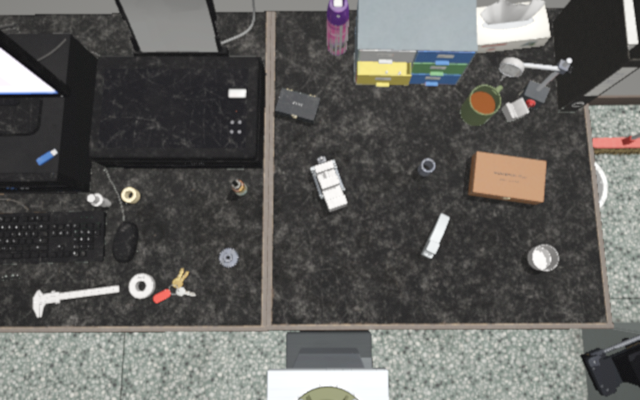

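View pics/side0.png

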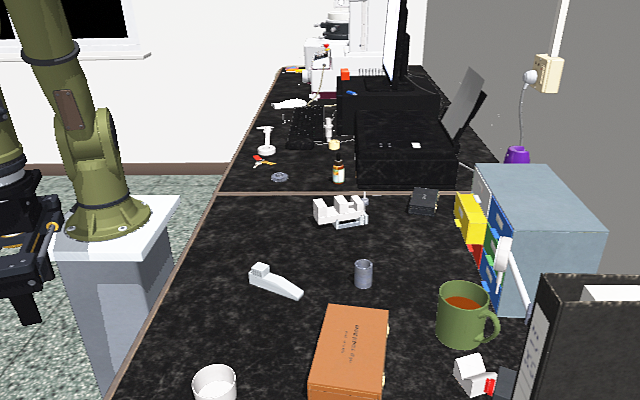

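```bash
cat >> h.py <<'E'
WP=np.array([[-25,0],[100,0],[100,11],[46,29],[15,29],[15,48],[-15,48],[-15,29],[-25,29]])/1000.
def hulls(p,pose,fish=False):
    x,y,a=pose;c,s=np.cos(a),np.sin(a);m=np.zeros((400*4,640*4),np.uint8)
    for part in ([(-.025,0),(.1,0),(.1,.011),(.046,.029),(-.025,.029)],[(-.015,0),(.015,0),(.015,.048),(-.015,.048)]):
        q=[proj(p,[x+c*u-s*v,y+s*u+c*v,z],fish) for u,z in part for v in(-.013,.013)]
        cv2.fillConvexPoly(m,cv2.convexHull(np.round(np.array(q)*4+1.5).astype(np.int32)),1)
    return m
def fitwedge(obs,x0,free=3):
    # obs: list of (picture, mask, fish)
    from scipy.optimize import minimize
    M=[cv2.resize(m.astype(np.uint8),None,fx=4,fy=4,interpolation=0) for _,m,_ in obs]
    def cost(v):
        t=0
        for (p,_,f),m in zip(obs,M):
            h=hulls(p,[v[0]/100,v[1]/100,v[2]/10],f);t+=1-(h&m).sum()/max(1,(h|m).sum())
        return t
    v0=[x0[0]*100,x0[1]*100,x0[2]*10]
    r=minimize(cost,v0,method='Nelder-Mead',options=dict(initial_simplex=[v0]+[list(np.array(v0)+d) for d in np.diag([2,2,2])],xatol=.01,fatol=1e-4))
    return r.x/[100,100,10],r.fun
E
python3 - <<'E'
from h import *
obs=[];ims=[]
for n in('top','side'):
    p=eyes.read_camera(n);m=models.cut_out(p,'wedge')[0]['pixels'];obs.append((p,m,False))
    c=models.cut_out(p,'vice')
    for a in c[:2]: print(n,'vice',a['centre'],a['p'],a['pixels'].sum())
    if n=='top':im1=p
    u,v=(330,184) if n=='top' else (342,210)
    ims.append(cv2.resize(p['pixels'][v-32:v+32,u-32:u+32,::-1],None,fx=6,fy=6,interpolation=cv2.INTER_CUBIC))
cv2.imwrite('pics/c1.png',np.hstack(ims))
for o in (obs,obs[:1],obs[1:]):
    r=fitwedge(o,[.47,-.29,-.4]);print(r,np.degrees(r[0][2]))
for uv in [(328,210),(347,204)]: print(onz(im1,uv,.016))
E
```

```text
top vice [329.4, 183.0] 0.58 903
side vice [342.1, 207.9] 0.6 1074
(array([ 0.4692887 , -0.28397857, -0.48885449]), np.float64(0.17227548499292222)) -28.009299110820805
(array([ 0.47071974, -0.28573295, -0.48255978]), np.float64(0.07392951440707152)) -27.64863892670533
(array([ 0.46846958, -0.2812577 , -0.51036633]), np.float64(0.05793143521208599)) -29.241836850579393
[ 0.57648804 -0.00837382  0.016     ]
[ 0.59280133 -0.06119985  0.016     ]
```

View pics/c1.png

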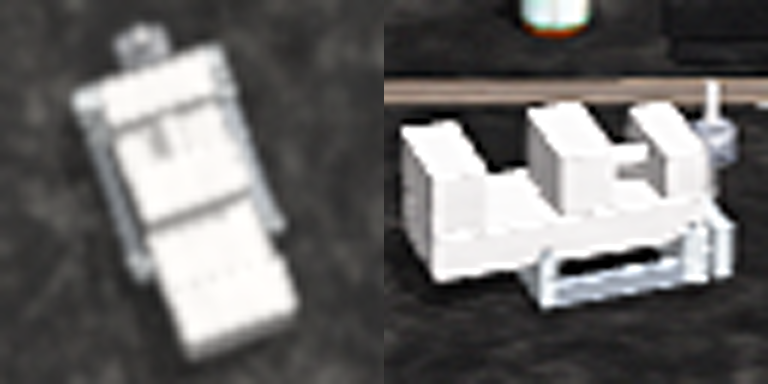

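drive_tool(
  angular=[
    [0,0,0],
    [0,0,0],
    [0,0,0],
    [0,0,0],
    [0,0,0],
    [0,0,0],
    [0,0,0],
    [0,0,0],
    [0,0,0],
    [0,0,0],
    [0,0,0],
    [0,0,0],
    [0,0,0],
    [0,0,0],
    [0,0,0.1414],
    [0,0,0.1414],
    [0,0,0.1414],
    [0,0,0.1414],
    [0,0,0.1414],
    [0,0,0.1414],
  ],
  delta_pos=[
    [2.42,-1.56,0.4],
    [2.42,-1.56,0.4],
    [2.42,-1.56,0.4],
    [2.42,-1.56,0.4],
    [2.42,-1.56,0.4],
    [2.42,-1.56,0.4],
    [2.42,-1.56,0.4],
    [2.42,-1.56,0.4],
    [2.42,-1.56,0.4],
    [2.42,-1.56,0.4],
    [2.42,-1.56,0.4],
    [2.42,-1.56,0.4],
    [2.42,-1.56,0.4],
    [2.42,-1.56,0.4],
    [0,0,0],
    [0,0,0],
    [0,0,0],
    [0,0,0],
    [0,0,0],
    [0,0,0],
  ],
  gripper=[8.7,8.7,8.7,8.7,8.7,8.7,8.7,8.7,8.7,8.7,8.7,8.7,8.7,8.7,8.7,8.7,8.7,8.7,8.7,8.7],
  squeeze=40,
)

```text
time_s: 3.3
tool_pos: [0.4691, -0.2847, 0.1807]
tool_rot: [180.0, -0.0, -28.3]
force: [0.4, -0.5, -0.0]
grip_width: 0.0869
grasp_force: 0.0
```

Run:
```python
from h import *
p=eyes.read_camera('wrist');save(p,'w1.png');print(p['origin'],p['orientation'],p['mtx'][0])
c=models.cut_out(p,'wedge')
for a in c[:2]:print(a['centre'],a['p'],a['pixels'].sum())
r=fitwedge([(p,c[0]['pixels'],True)],[.469,-.284,-.489]);print(r,np.degrees(r[0][2]))
# vice front corners from top/side pictures (pixel picks)
t=eyes.read_camera('top');s=eyes.read_camera('side')
for q,uv in((t,(329.2,211.7)),(t,(347.7,203.3)),(s,(313.5,218.8)),(s,(318.5,224.7))): print(onz(q,uv,.016))
```

```text
[ 0.53290864 -0.31881878  0.32923514] [ 1.64646507e+02 -7.61124700e-03 -1.18321986e+02] [309.70691629   0.         321.02801519]
[319.2, 153.7] 0.85 3304
(array([ 0.46979826, -0.28185509, -0.48172561]), np.float64(0.037998745063300476)) -27.600844463643238
[ 0.57170091 -0.01164963  0.016     ]
[ 0.59474954 -0.06317139  0.016     ]
[ 0.5710937  -0.02319986  0.016     ]
[ 0.5855982  -0.05418922  0.016     ]
```

View pics/w1.png

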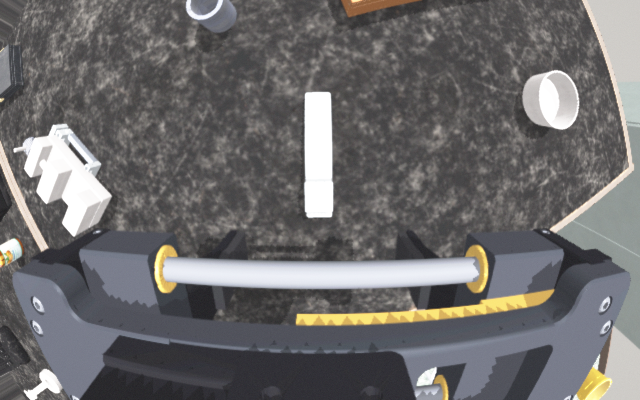

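drive_tool(
  angular=[
    [0,0,0],
    [0,0,0],
    [0,0,0],
    [0,0,0],
    [0,0,0],
    [0,0,0],
    [0,0,0],
    [0,0,0],
    [0,0,0],
    [0,0,0],
    [0,0,0],
    [0,0,0],
    [0,0,0],
  ],
  delta_pos=[
    [0,-0.2,3],
    [0,0,3],
    [0,0,3],
    [0,0,3],
    [0,0,1.6],
    [0,0,1],
    [0,0,0],
    [0,0,0],
    [0,0,0],
    [0,0,0],
    [0,0,0],
    [0,0,0],
    [0,0,0],
  ],
  gripper=[8.7,8.7,8.7,8.7,8.7,8.7,8.7,1.5,1.5,1.5,1.5,1.5,1.5],
  squeeze=40,
)

```text
time_s: 4.8
tool_pos: [0.47, -0.283, 0.0347]
tool_rot: [180.0, -0.0, -28.0]
force: [-0.6, 0.9, -0.6]
grip_width: 0.0467
grasp_force: 0.0
```

drive_tool(
  angular=[
    [0,0,0],
    [0,0,0],
    [0,0,0],
    [0,0,0],
    [0,0,0],
    [0,0,0],
    [0,0,0],
  ],
  delta_pos=[
    [0,0,0],
    [0,0,0],
    [0,0,0],
    [0,0,0],
    [0,0,0],
    [0,0,0],
    [0,0,0],
  ],
  gripper=[1.5,1.5,1.5,1.5,1.5,1.5,1.5],
  squeeze=40,
)

```text
time_s: 5.5
tool_pos: [0.47, -0.2828, 0.0345]
tool_rot: [-180.0, 0.0, -28.0]
force: [-0.5, 1.5, -0.3]
grip_width: 0.0255
grasp_force: 40.0
```

drive_tool(
  angular=[
    [0,0,0],
    [0,0,0],
    [0,0,0],
    [0,0,0],
    [0,0,0],
    [0,0,0],
    [0,0,0],
    [0,0,0],
    [0,0,0],
    [0,0,0],
    [0,0,0],
    [0,0,-0.12],
    [0,0,-0.12],
    [0,0,-0.12],
    [0,0,-0.12],
    [0,0,-0.12],
    [0,0,-0.12],
    [0,0,-0.118],
    [0,0,0],
    [0,0,0],
  ],
  delta_pos=[
    [0,0,-1],
    [0,0,-2],
    [0,0,-2],
    [-1.48,-1.98,0],
    [-1.48,-1.98,0],
    [-1.48,-1.98,0],
    [-1.48,-1.98,0],
    [-1.48,-1.98,0],
    [-1.48,-1.98,0],
    [-1.48,-1.98,0],
    [-1.44,-1.94,0],
    [0,0,0],
    [0,0,0],
    [0,0,0],
    [0,0,0],
    [0,0,0],
    [0,0,0],
    [0,0,0],
    [0,0,0],
    [0,0,0],
  ],
  gripper=[1.5,1.5,1.5,1.5,1.5,1.5,1.5,1.5,1.5,1.5,1.5,1.5,1.5,1.5,1.5,1.5,1.5,1.5,1.5,1.5],
  squeeze=40,
)

```text
time_s: 7.5
tool_pos: [0.4396, -0.0882, 0.0846]
tool_rot: [180.0, 0.0, 19.9]
force: [0.0, 0.4, -4.0]
grip_width: 0.0253
grasp_force: 40.0
```

Run:
```python
from h import *
import pickle
p=eyes.read_camera('wrist');pickle.dump(p,open('w2.pkl','wb'));print(p['origin'],p['orientation'])
g=[proj(p,P,True) for P in ([.571,-.017,.016],[.590,-.059,.016],[.534,-.054,.05])];print(g)
c=models.cut_out(p,'vice')
if c:
    a=c[0];ys,xs=np.where(a['pixels']);print(a['p'],xs.min(),xs.max(),ys.min(),ys.max())
im=cv2.resize(p['pixels'][20:220,220:420,::-1],None,fx=3,fy=3,interpolation=cv2.INTER_CUBIC)
cv2.imwrite('pics/w2.png',im)
```

```text
[ 0.50788689 -0.06346736  0.23306136] [ 1.64615886e+02  2.67710793e-02 -7.01369317e+01]
[array([289.3752018 ,  15.88283274]), array([354.94120817,  11.41505788]), array([321.12095706,  71.85836279])]
0.71 274 351 0 12
```

View pics/w2.png

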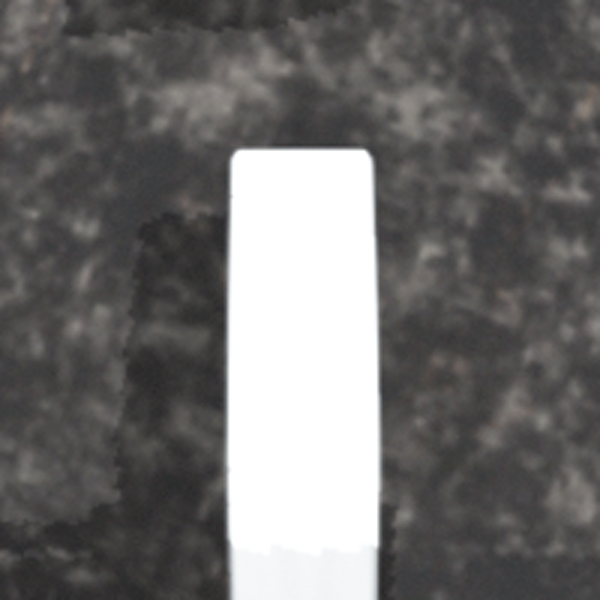

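drive_tool(
  angular=[
    [0,0,0],
    [0,0,0],
    [0,0,0],
    [0,0,0],
    [0,0,0],
    [0,0,0],
  ],
  delta_pos=[
    [0,0,-2.5],
    [0,0,-2.5],
    [0,0,-2.5],
    [0,0,-2.5],
    [0,0,0],
    [0,0,0],
  ],
  gripper=[1.5,1.5,1.5,1.5,1.5,1.5],
)

```text
time_s: 8.2
tool_pos: [0.4398, -0.0881, 0.1841]
tool_rot: [180.0, 0.0, 20.0]
force: [0.3, 0.1, -4.6]
grip_width: 0.0256
grasp_force: 40.0
```

Run:
```python
from h import *
import pickle
p=eyes.read_camera('wrist');pickle.dump(p,open('w3.pkl','wb'));print(p['origin'],p['orientation'],telemetry.get_obs()['tool_pos'])
g=[proj(p,P,True) for P in ([.571,-.017,.016],[.590,-.059,.016])];print(g)
for t in('vice','stand'):
  for a in models.cut_out(p,t)[:2]:
    ys,xs=np.where(a['pixels']);print(t,a['p'],xs.min(),xs.max(),ys.min(),ys.max())
im=cv2.resize(p['pixels'][0:150,220:420,::-1],None,fx=4,fy=4,interpolation=cv2.INTER_CUBIC)
cv2.imwrite('pics/w3.png',im)
```

```text
[ 0.50794804 -0.06322515  0.33265241] [ 1.64643412e+02  8.43796409e-03 -7.00169082e+01] [ 0.4390672  -0.08790932  0.18320593]
[array([299.37416136,  46.80846113]), array([344.90521789,  43.62867961])]
vice 0.87 286 344 0 44
stand 0.62 282 352 0 10
```

View pics/w3.png

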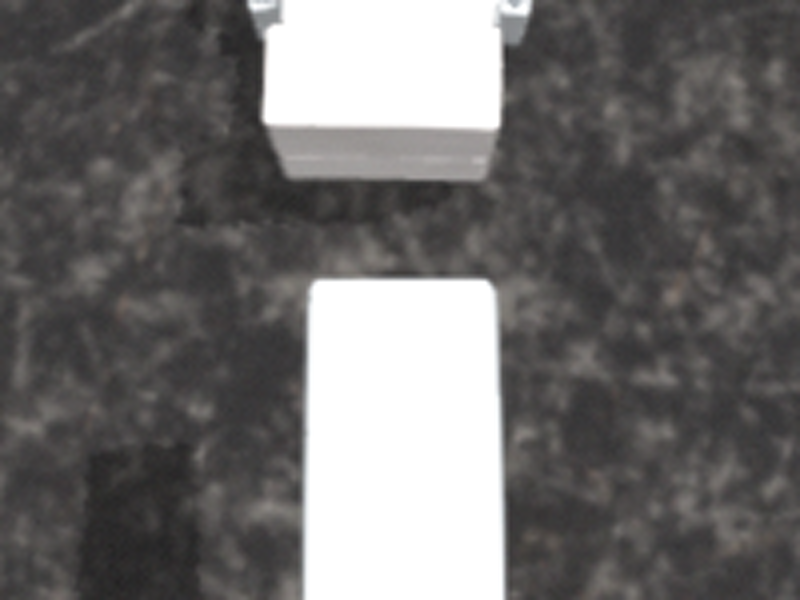

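Run:
```python
from h import *
import pickle
p=pickle.load(open('w3.pkl','rb'))
from scipy.optimize import least_squares
px=[(291.6,44.6),(342.3,45.0),(285.6,31),(344.8,32)]
for uv,z in zip(px,(.016,.016,.068,.068)): print(onz(p,uv,z,True))
def pts(v):
    c,s=np.cos(v[2]),np.sin(v[2])
    return [np.array([v[0]-s*w,v[1]+c*w,z]) for z,w in((.016,.025),(.016,-.025),(.068,.025),(.068,-.025))]
f=lambda v:np.ravel([proj(p,P,True)-q for P,q in zip(pts(v),px)])
r=least_squares(f,[.58,-.038,.35],x_scale=[.01,.01,.1]);v=r.x
print('edge',v[:2],np.degrees(v[2]),r.fun.round(1))
c,s=np.cos(v[2]),np.sin(v[2])
print('stand origin',v[:2]+.072*np.array([c,s]))
z0=telemetry.get_obs()['tool_pos'][2]-.0345
for uv in((297.4,69.9),(344.1,69.9)): print('nose',onz(p,uv,z0+.011,True))
for n in (-.02,.0,.015,.03):
    print(n,v[:2]-(.1-n)*np.array([c,s]))
```

```text
[ 0.57075975 -0.00868213  0.016     ]
[ 0.58763381 -0.05704397  0.016     ]
[ 0.57059289 -0.00838825  0.068     ]
[ 0.58654354 -0.05602663  0.068     ]
edge [ 0.57882072 -0.03248476] 18.833402556654416 [ 0.1  0.  -1.1  0.3  0.5 -0.   0.3 -0.3]
stand origin [ 0.64696593 -0.0092419 ]
nose [ 0.52948626 -0.04151263  0.15924694]
nose [ 0.53827275 -0.06569661  0.15924694]
-0.02 [ 0.46524537 -0.07122286]
0.0 [ 0.48417459 -0.06476651]
0.015 [ 0.49837151 -0.05992425]
0.03 [ 0.51256843 -0.05508199]
```

drive_tool(
  angular=[
    [0,0,0],
    [0,0,0],
    [0,0,0.0175],
    [0,0,0],
    [0,0,0],
    [0,0,0],
    [0,0,0],
    [0,0,0],
    [0,0,0],
    [0,0,0],
    [0,0,0],
    [0,0,0],
  ],
  delta_pos=[
    [1.45,-0.35,0],
    [1.45,-0.35,0],
    [0,0,2.5],
    [0,0,3],
    [0,0,3],
    [0,0,3],
    [0,0,2],
    [0,0,0.7],
    [0,0,0.4],
    [0,0,0.2],
    [0,0,0.1],
    [0,0,0],
  ],
  gripper=[1.5,1.5,1.5,1.5,1.5,1.5,1.5,1.5,1.5,1.5,1.5,1.5],
)

```text
time_s: 9.55
tool_pos: [0.4655, -0.0717, 0.0363]
tool_rot: [179.9, -0.1, 19.0]
force: [-0.1, -0.2, -3.4]
grip_width: 0.0256
grasp_force: 40.0
```

drive_tool(
  angular=[
    [0,0,0],
    [0,0,0],
    [0,0,0],
    [0,0,0],
  ],
  delta_pos=[
    [0,0,0.1],
    [0,0,0.1],
    [0,0,0.05],
    [0,0,0],
  ],
  gripper=[1.5,1.5,1.5,1.5],
)

```text
time_s: 9.95
tool_pos: [0.4653, -0.0717, 0.0345]
tool_rot: [179.9, -0.0, 19.0]
force: [-3.3, 1.2, 7.2]
grip_width: 0.0255
grasp_force: 40.0
```

drive_tool(
  angular=[
    [0,0,0],
    [0,0,0],
    [0,0,0],
    [0,0,0],
    [0,0,0],
    [0,0,0],
    [0,0,0],
  ],
  delta_pos=[
    [0.5,0,0],
    [0.5,0,0],
    [0.5,0,0],
    [0.5,0,0],
    [0.5,0,0],
    [0.4,0,0],
    [0,0,0],
  ],
  gripper=[1.5,1.5,1.5,1.5,1.5,1.5,1.5],
)

```text
time_s: 10.65
tool_pos: [0.4932, -0.0629, 0.0345]
tool_rot: [179.9, -0.0, 19.0]
force: [-2.2, -1.5, 6.4]
grip_width: 0.0254
grasp_force: 40.0
```

Run:
```python
from h import *
ims=[]
p=eyes.read_camera('side');u,v=(326,216)
a=cv2.resize(p['pixels'][v-32:v+32,u-32:u+32,::-1],None,fx=6,fy=6,interpolation=cv2.INTER_CUBIC)
p=eyes.read_camera('top');u,v=(335,200)
b=cv2.resize(p['pixels'][v-32:v+32,u-32:u+32,::-1],None,fx=6,fy=6,interpolation=cv2.INTER_CUBIC)
cv2.imwrite('pics/c2.png',np.hstack([a,b]));print(telemetry.get_obs()['tool_pos'])
```

```text
[ 0.49316288 -0.06290193  0.03447771]
```

View pics/c2.png

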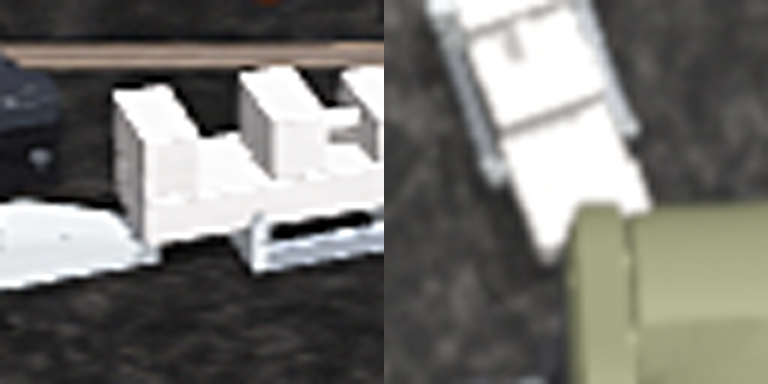

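Run:
```python
from h import *
import pickle
p=eyes.read_camera('wrist');pickle.dump(p,open('w4.pkl','wb'))
```

drive_tool(
  angular=[
    [0,0,0],
    [0,0,0],
    [0,0,0],
    [0,0,0],
    [0,0,0],
    [0,0,0],
    [0,0,0],
    [0,0,0],
  ],
  delta_pos=[
    [0.2,0,0],
    [0.2,0,0],
    [0.2,0,0],
    [0.2,0,0],
    [0.2,0,0],
    [0.2,0,0],
    [0,0,0],
    [0,0,0],
  ],
  gripper=[1.5,1.5,1.5,1.5,1.5,1.5,1.5,1.5],
)

```text
time_s: 11.6
tool_pos: [0.5005, -0.0605, 0.0344]
tool_rot: [179.9, 0.5, 18.9]
force: [-13.9, -3.5, 17.8]
grip_width: 0.0259
grasp_force: 40.0
```

drive_tool(
  angular=[
    [0,0,0],
    [0,0,0],
    [0,0,0],
    [0,0,0],
    [0,0,0],
    [0,0,0],
    [0,0,0],
  ],
  delta_pos=[
    [0.2,0,0],
    [0.2,0,0],
    [0.2,0,0],
    [0.2,0,0],
    [0,0,0],
    [0,0,0],
    [0,0,0],
  ],
  gripper=[1.5,1.5,1.5,1.5,1.5,1.5,1.5],
)

```text
time_s: 12.3
tool_pos: [0.5069, -0.0587, 0.0343]
tool_rot: [179.9, 0.6, 18.9]
force: [-17.3, -4.7, 21.1]
grip_width: 0.0257
grasp_force: 40.0
```

Run:
```python
from h import *
import pickle
q=pickle.load(open('w4.pkl','rb'))
p=eyes.read_camera('wrist');pickle.dump(p,open('w5.pkl','wb'))
o=telemetry.get_obs();print(o['tool_pos'],o['tool_rot'],o['force'])
f=lambda x:cv2.resize(x['pixels'][0:110,220:420,::-1],None,fx=4,fy=4,interpolation=cv2.INTER_CUBIC)[:300]
cv2.imwrite('pics/w45.png',np.vstack([f(q),f(p)]))
```

```text
[ 0.50688694 -0.05876124  0.03438892] [179.91619694   0.61218597  18.89331224] [-16.79954477  -4.86513307  20.29139294]
```

View pics/w45.png

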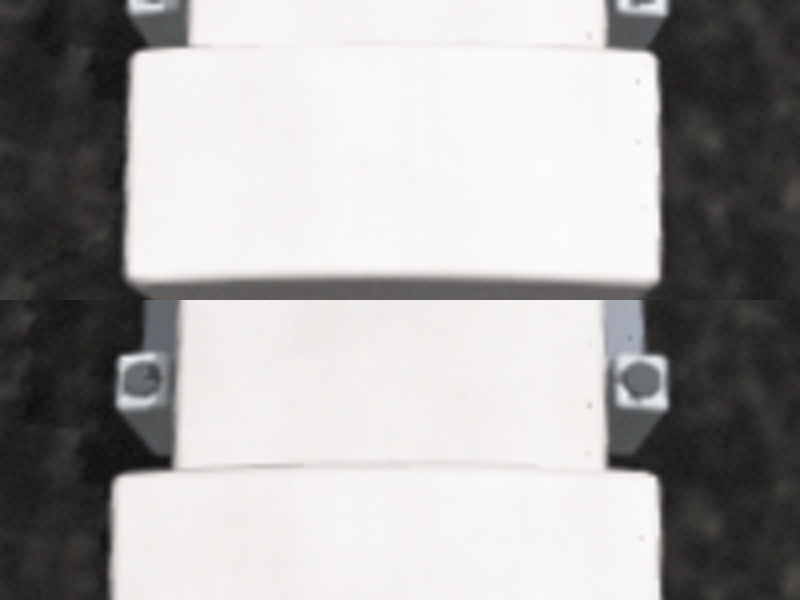

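Run:
```python
from h import *
import pickle
from scipy.optimize import brentq
for n,L,Rr in(('w4.pkl',(131,58),(657.5,58)),('w5.pkl',(113.5,180),(661,180))):
    p=pickle.load(open(n,'rb'))
    # subpixel columns at that row from the gray profile
    r=int(L[1]/4)+1;g=p['pixels'][r-1:r+3].mean((0,2)).astype(float);c=[]
    for a,b in((L[0]/4+220,1),(Rr[0]/4+220,-1)):
        i0=int(a)-5;s=g[i0:i0+11];h=(s.max()+s.min())/2;s2=s if b>0 else s[::-1]
        k=np.argmax(s2>h);x=k-1+(h-s2[k-1])/(s2[k]-s2[k-1]);c.append(i0+(x if b>0 else 10-x))
    w=lambda z:np.linalg.norm(onz(p,(c[0],r+.5),z,True)-onz(p,(c[1],r+.5),z,True))
    print(n,c,p['origin'],p['orientation'],'z for 50mm',brentq(lambda z:w(z)-.05,0,.12),'w at .068',w(.068))
```

```text
w4.pkl [np.float64(252.2173236514523), np.float64(383.7383100902379)] [ 0.56150484 -0.03905979  0.18308955] [ 1.64704449e+02 -8.03580407e-02 -7.10038061e+01] z for 50mm 0.0666774430360561 w at .068 0.04943195044450642
w5.pkl [np.float64(247.72448979591837), np.float64(384.2448680351906)] [ 0.57692782 -0.03453157  0.18213793] [ 1.64032655e+02 -4.81666589e-02 -7.10990608e+01] z for 50mm 0.06859567355616318 w at .068 0.05026231359890003
```

drive_tool(
  angular=[
    [0,0,0],
    [0,0,0],
    [0,0,0],
    [0,0,0],
    [0,0,0],
    [0,0,0],
    [0,0,0],
  ],
  delta_pos=[
    [0.2,0,0],
    [0.2,0,0],
    [0.2,0,0],
    [0,0,0],
    [0,0,0],
    [0,0,0],
    [0,0,0],
  ],
  gripper=[1.5,1.5,1.5,1.5,1.5,1.5,1.5],
)

```text
time_s: 13.05
tool_pos: [0.5128, -0.0569, 0.0344]
tool_rot: [179.9, 0.6, 18.9]
force: [-16.1, -4.5, 19.6]
grip_width: 0.0254
grasp_force: 40.0
```

Run:
```python
from h import *
import pickle
p=eyes.read_camera('wrist');pickle.dump(p,open('w6.pkl','wb'))
o=telemetry.get_obs();print(o['tool_pos'],o['tool_rot'],o['force'],p['origin'],p['orientation'])
a=cv2.resize(p['pixels'][0:100,220:420,::-1],None,fx=4,fy=4,interpolation=cv2.INTER_CUBIC)[:300]
s=eyes.read_camera('side');u,v=(330,212)
b=cv2.resize(s['pixels'][v-18:v+18,u-48:u+48,::-1],None,fx=8,fy=8,interpolation=cv2.INTER_CUBIC)
cv2.imwrite('pics/w6.png',np.vstack([a[:,:768],b]))
```

```text
[ 0.51274436 -0.05690609  0.03437327] [179.90502923   0.59068458  18.88683919] [-15.91971327  -5.35708298  19.76351477] [ 0.58273878 -0.03272315  0.18217221] [ 1.64055934e+02 -6.36272304e-02 -7.11092181e+01]
```

View pics/w6.png

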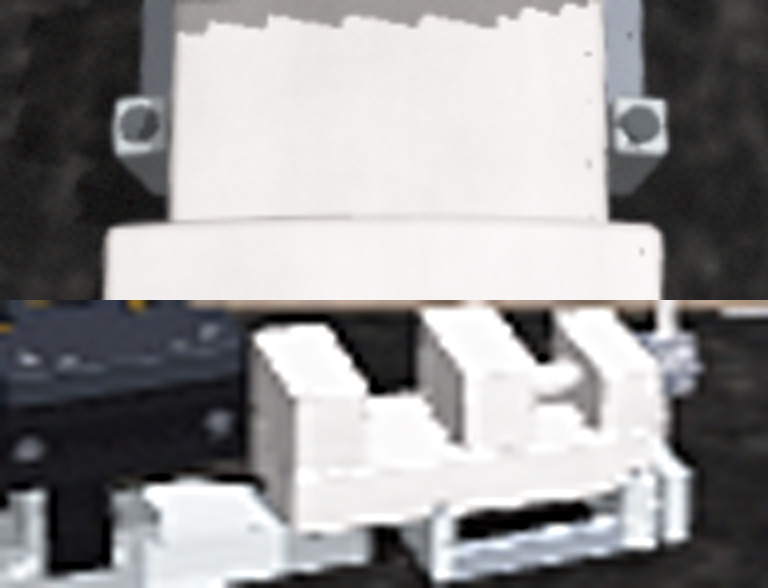

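Run:
```python
from h import *
import pickle
from scipy.optimize import brentq
for n,rows in(('w4.pkl',range(15,30)),('w5.pkl',range(46,61)),('w6.pkl',range(59,74))):
    p=pickle.load(open(n,'rb'));Z=[]
    for r in rows:
        g=p['pixels'][r].mean(1).astype(float);h=130
        i=320
        while g[i]>h:i-=1
        l=i+(h-g[i])/(g[i+1]-g[i])
        i=320
        while g[i]>h:i+=1
        q=i-(h-g[i])/(g[i-1]-g[i])
        Z.append(brentq(lambda z:np.linalg.norm(onz(p,(l,r),z,True)-onz(p,(q,r),z,True))-.05,0,.12))
    print(n,np.round(np.median(Z)*1e3,2),np.round(np.std(Z)*1e3,2))
```

```text
w4.pkl 67.28 0.24
w5.pkl 69.03 0.09
w6.pkl 70.78 0.11
```

```bash
python3 -c "
from cell import env
print(env.sign_off())"
```

```text
the job is handed in; nothing more can be done
None
```

The job is handed in: the gripped wedge is flat on the desk under the vice's front end, and I estimate the gap over the front rest at 2.5–3.1 mm, within the 1.5–4.5 mm allowed; the hand-in call gave no verdict.

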